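# Reset the tripped controller under its dust cover

### The job

The beige temperature controller has tripped. Swing the dust cover on its sloping face aside until the port is completely clear, push the red button inside all the way in and keep it in for a good second, then swing the cover back so that it covers the port completely again, and let go. Leave everything else on the bench where it is.

Things in the scene. Friction and masses are not known exactly. Their poses are not given: they have to be found in the camera images.
- controller: Beige controller, fixed: 246 mm deep (x), 312 wide (y), 265 tall; origin at the centre of its underside, own +x to its back, +y to its left, +z up; its front (own -x) faces roughly to the robot. Its front part is a flat bare face sloping up to the back at 30 degrees from level, 40 mm high at own x -123 mm, 135 mm high at x +41. Face normal: own (-0.5,0,0.866); up the slope: (0.866,0,0.5).
- head_edge (a point): Middle of the lower front edge of the controller's instrument head, at controller (8, 0, 195) mm. The head is a box 195 to 265 mm high, over the full width, from this edge to the back: it hangs over the upper part of the sloping face, so work at the port with the tool leaning back square to the face, not upright.
- port_centre (a point): Centre of the mouth of the round port in the sloping face, level with the face's surface, at controller (-10.4, 30, 105) mm. The port is 64 mm across and 28 mm deep; the button stands in its middle.
- cover (a joint): Angle of the dust cover on its pin: 0 = exactly over the port; grows as it swings down the slope (anticlockwise, looking at the face). Stops at -0.25 and 1.65. From 0.95 up the port is wholly clear; within 0.1 of 0 it is wholly covered. Stiff pin: it stays where left and takes about 1 to 1.5 N at the knob.
- cover_pin (a point): Axis of the cover's pin at the face's surface, at controller (-10.4, -50, 105) mm, square to the face. At cover angle q the knob's axis stands from it by 80 cos q mm along controller +y and 80 sin q mm down the slope.
- knob_top (a point): Centre of the top of the plain aluminium knob on the dust cover: a post 18 mm in diameter, square to the face, 31 mm tall, its top 37 mm off the face. It spins freely on its stem. The cover is a flat black plate 1 to 5 mm off the face: a disc 80 mm across centred on the knob, with a 30 mm wide arm to the pin (135 mm long in all).
- reset_button (a joint): Travel of the button (m): 0 out, 0.008 all the way in, straight into the face. Sprung: starts to move at 1.5 N, all the way in at 5 N, comes back when let go.
- reset_button_top (a point): Centre of the top of the round red push button, 36 mm across, in a black collar 52 mm across. When out, its top is 8 mm below the face's surface.
- canister: Dented bare tin canister with a steel screw lid, upright, 74 mm across, 95 mm tall. A bystander; origin at the centre of its underside.
- solder_reel: Grey flanged solder reel standing on one flange, 68 mm across, 52 mm tall. A bystander; origin at the centre of its underside.
- cleaner_pot: Dark open steel pot filled with brass wool, 74 mm across, 50 mm tall. A bystander; origin at the centre of its underside.
- board_holder: Black board holder, 180 x 90 mm, 45 mm tall, holding a circuit board. A bystander; origin at the centre of its underside.
- tweezers: White angled ceramic tweezers lying on the orange work pad, 125 mm long, 8 mm thick; origin near the middle. A bystander.
- screwdriver: Screwdriver lying on the orange work pad, 160 mm long; origin at its underside. A bystander.
- flux_bottle: Small upright bottle, 38 mm across, 95 mm tall. A bystander; origin at the centre of its underside.

How it is judged:
By the outcome, as a careful person would: the job done as asked, in the order asked, and still so for the second after the job is handed in, with the robot touching nothing.
It also fails if it takes over 58 s, if anything falls off the work surface, if the arm or the gripper's body presses on something with over 40 N, if the wrist force passes 120 N, or if a joint passes its speed limit or range.

### The arm

A 7-joint arm with a two-finger parallel gripper is mounted at the origin on the work surface. World frame = base frame: x ahead of the robot, y to its left, z up, the work surface at z = 0. Lengths are in mm, angles in rad, forces in N, time in s.
With the tool pointing down it reaches from about 425 to 800 mm from the base axis. Payload 8.3 kg.
Tool frame: the origin (TCP) lies at the very end of the fingers, on their centre line; the grasp point (between the pads) lies 19 mm behind it; z points along the fingers, y is the line along which they close (so a half turn about z gives the same grasp; the last joint's range is limited). The gripper opens to 85 mm and grips with 20 to 120 N. Pads are 22 mm wide; open, the fingers measure 114 mm over their backs; the gripper's body (76 mm by 85 mm) begins 54 mm behind the grasp point. The pads swing forward as they close: fully open they stand 13 mm farther back than shut.
Start: joints at [1.256, 0.383, 0.016, 1.37, -0.006, 1.388, -0.046], TCP at [155.756, -605.263, 231.279] pointing down, gripper open.
Joint ranges: [-2.95, 2.95], [-0.25, 2.06], [-1.52, 1.56], [0.18, 2.33], [-1.44, 4.58], [0.02, 2.06], [-3.01, 3.01]. Speed limits (rad/s): [2.39, 2.39, 3.01, 3.01, 3.14, 3.14, 3.14].

### API

Orientations are given as a unit quaternion [x, y, z, w].
In Python, from station import robot gives the robot as it stands.
- The arm moves only by the tool drive_tool, never from a script. Its argument "rows" is a list that holds one entry, the list of rows, each a list of 7 numbers: the turn, a rotation vector about the world's x, y, z in rad, then the shift along the world's x, y, z in mm, then the opening, from 0 (shut) to 1 (fully open). In form: [[[rx, ry, rz, dx, dy, dz, gripper], ...]]. A call has 1 to 12 rows; each row is the pose to reach, as a shift and turn from the pose commanded when the call began; what a row does not reach only later rows make up. A row lasts 1/8 s, in which the tool goes at most 62.5 mm and 10.7 degrees, less where a joint would pass 70% of its speed; a pose out of reach is approached as far as the arm can. A call with a gripper value outside its range is refused whole. The fingers move at their own pace and stop on an object; "newtons" is the grip in N (left out, the last holds). Time passes only in rows, so rows that repeat a pose let the fingers close. It gives the time, the measured TCP pose, the force, the opening and the grip force at its end, in the units of the state.
- robot.get_state(): the state, without advancing time (a new reading comes with each control period).
- robot.camera(name): name is "side" or "top" or "wrist"; returns a dict with "frame" (420x560x3 uint8, red, green, blue), "mtx" (3x3 intrinsics, pixels), "eye" and "attitude" of the camera in the world; the wrist camera has in their place "T_tool_cam" (4x4, takes a point from camera to tool coordinates, whose origin is the TCP and whose axes are the flange's). Camera axes: x right, y up, looking along -z (the intrinsics and any distortion apply to the point x, -y, -z); pixel columns grow to the right and rows downward; lengths in mm; the calibration is good to about 2 mm. A picture is of the moment at which its call begins: read the wrist's pose just before it. There is no depth.
- robot.sign_off(): hands the job in; it is judged then, once.
The state is a dict: "clock": time; "qpos": joint angles; "qd": joint speeds; "effort": joint torques, N m; "tcp_pos": TCP position; "orientation": TCP orientation; "wrist_force": force on the tool from outside, world axes, zero at the start; "ft_torque": the same for the moment, N m; "width": opening from 0.0 (shut) to 1.0 (fully open); "finger_force": force on a finger pad.
Only numpy, scipy, OpenCV 4.12 (cv2) and the standard library are available. Lean on these libraries where they do the work, as an engineer would, in place of code of your own. Each camera call takes 0.05 s, during which the arm holds its last target. There are 200 camera calls.

## Working session

There is one attempt and no reset: what is moved stays moved. The work goes in short steps, Python scripts to look and compute and a tool call to move; the robot and the scene stay as the last step left them, time stands still between calls to the robot, and variables do not carry over. Pictures are saved under pics/ and viewed, at most 10 in all, crops included, and the job is handed in when it is done.

Besides the shell and the picture viewer there is one more tool, called after "Call:" as a command line: name --argument value ..., lists and objects as JSON in quotes. drive_tool: Moves the arm, as the interface text tells. Its arguments: {"type":"object","properties":{"rows":{"type":"array"},"newtons":{"type":"number"}},"required":["rows"]}

```bash
mkdir -p pics
python3 - <<'E'
from station import robot
import cv2, numpy as np, pickle
s=robot.get_state(); print(s)
d={}
for n in ["side","top","wrist"]:
    c=robot.camera(n); d[n]=c
    cv2.imwrite(f"pics/{n}0.png",c["frame"][:,:,::-1])
    print(n,{k:np.round(v,3).tolist() for k,v in c.items() if k!="frame" and not isinstance(v,(str,type(None)))})
pickle.dump((s,d),open("c0.pkl","wb"))
a=np.hstack([d["side"]["frame"],d["top"]["frame"]])
E
```

```text
{'clock': 0.0, 'qpos': array([ 1.2561415 ,  0.38425956,  0.01637036,  1.37117488, -0.00629382,
        1.38819115, -0.04652491]), 'qd': array([ 0.00153111,  0.00048142, -0.00176468, -0.00015928,  0.00187926,
        0.0006121 ,  0.00280691]), 'effort': array([-1.30820813e-04, -6.27596927e+01,  8.44110958e-01, -3.71817291e+01,
        1.64591993e-02,  1.44004170e-02,  4.89902263e-06]), 'tcp_pos': array([ 155.59732249, -604.79619151,  230.25611354]), 'orientation': array([ 9.92084695e-01,  1.25566617e-01, -1.45305932e-04, -9.81042485e-04]), 'wrist_force': array([ 0.20701981, -0.39370268, -0.10979183]), 'ft_torque': array([0.03880937, 0.00386158, 0.0049594 ]), 'finger_force': 0.0, 'width': 0.9979985554174826}
side {'mtx': [[532.624, 0.0, 278.744], [0.0, 532.624, 211.064], [0.0, 0.0, 1.0]], 'eye': [65.768, 850.227, 931.771], 'attitude': [-0.118, 0.416, 0.87, -0.235]}
top {'mtx': [[380.483, 0.0, 279.059], [0.0, 380.483, 208.871], [0.0, 0.0, 1.0]], 'eye': [443.576, -25.657, 906.445], 'attitude': [0.062, -0.072, -0.694, 0.714]}
wrist {'mtx': [[300.861, 0.0, 283.083], [0.0, 300.861, 209.893], [0.0, 0.0, 1.0]], 'T_tool_cam': [[-0.001, 0.96, 0.28, 70.676], [1.0, 0.001, -0.0, 0.671], [-0.0, 0.28, -0.96, -141.529], [0.0, 0.0, 0.0, 1.0]]}
```

View pics/side0.png

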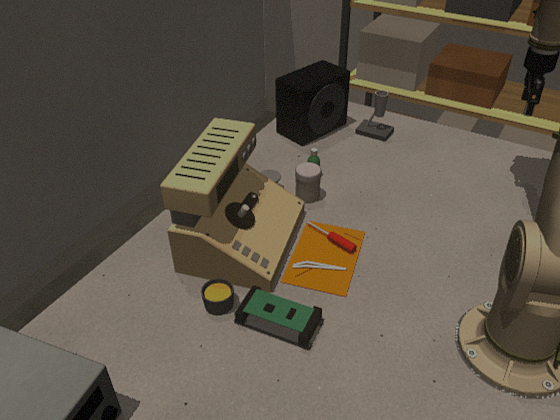

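View pics/top0.png

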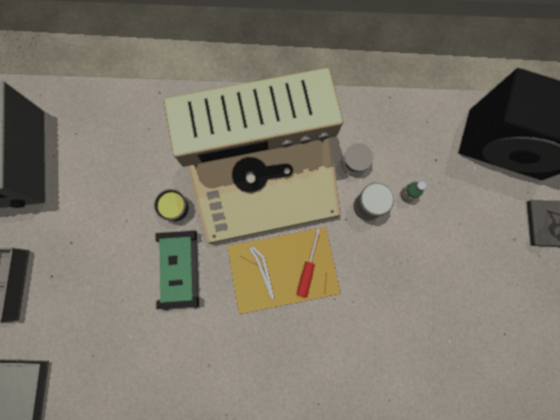

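The side view shows the controller with its cover at about (245,210). In the top view the head's top spans (166,96) to (340,120), the knob is near (251,177), the pin is near (287,171), and the front lip runs from (209,241) to (338,213). I'll zoom in to pick corners.

Run:
```python
import cv2, numpy as np, pickle
s,d=pickle.load(open("c0.pkl","rb"))
t=d["top"]["frame"][60:250,155:350,::-1]; u=d["side"]["frame"][110:300,155:315,::-1]
a=cv2.resize(t,None,fx=4,fy=3.1579,interpolation=cv2.INTER_CUBIC)
a=cv2.resize(t,None,fx=3,fy=3,interpolation=cv2.INTER_CUBIC); b=cv2.resize(u,None,fx=3,fy=3,interpolation=cv2.INTER_CUBIC)
a=cv2.convertScaleAbs(a,alpha=1.2); cv2.imwrite("pics/tc.png",a); cv2.imwrite("pics/sc.png",cv2.convertScaleAbs(b,alpha=1.3))
```

```text
(no output)
```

View pics/tc.png

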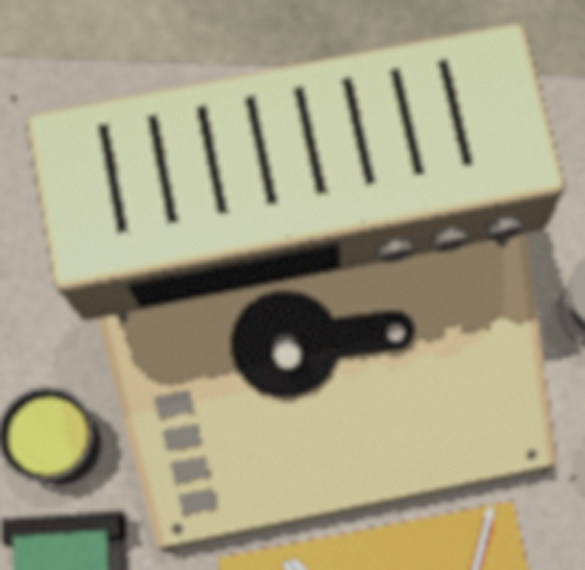

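View pics/sc.png

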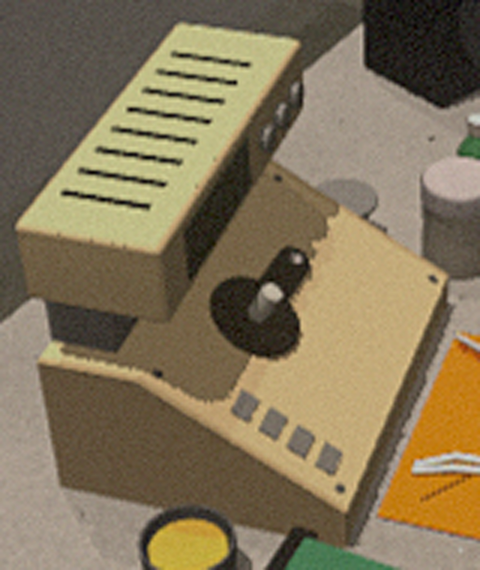

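The crops give usable corners. In the top crop the head's top is at (30,117), (521,26), (562,187) and (60,288), the lip at (163,546) and (552,467), and the knob top at about (288,354). In the side crop the head is at (17,230), (165,250), (299,40) and (180,24), the lip at (347,513), and the knob top at about (271,290).

```bash
cat > h.py <<'E'
import numpy as np, pickle
from scipy.spatial.transform import Rotation as R
from scipy.optimize import least_squares
s0,d0=pickle.load(open("c0.pkl","rb"))
def proj(c,P):
    q=R.from_quat(c["attitude"]).inv().apply(np.atleast_2d(P)-c["eye"]); K=c["mtx"]
    return np.c_[K[0,2]+K[0,0]*q[:,0]/-q[:,2], K[1,2]+K[1,1]*-q[:,1]/-q[:,2]]
def ray(c,uv):
    K=c["mtx"]; v=np.array([(uv[0]-K[0,2])/K[0,0],-(uv[1]-K[1,2])/K[1,1],-1])
    return R.from_quat(c["attitude"]).apply(v)
def W(p,P): return R.from_euler('z',p[2]).apply(np.atleast_2d(P))+[p[0],p[1],0]
E
python3 - <<'E'
from h import *
own=np.array([[123,156,265],[123,-156,265],[8,-156,265],[8,156,265],[-123,156,40],[-123,-156,40]],float)
T=np.array([[30,117],[521,26],[562,187],[60,288],[163,546],[552,467]])/3+[155,60]
S=np.array([[17,230],[180,24],[299,40],[165,250],[347,513],[448,297]])/3+[155,110]
f=lambda p:np.r_[(proj(d0["top"],W(p,own))-T).ravel(),(proj(d0["side"],W(p,own))-S).ravel()]
r=least_squares(f,[680,-50,0.2],x_scale=[100,100,.1],loss='soft_l1'); p=r.x
print(np.round(p,3)); print(np.round(f(p).reshape(-1,2),1).tolist())
np.save("p.npy",p)
for n,q in dict(port=(-10.4,30,105),pin=(-10.4,-50,105),head=(8,0,195)).items(): print(n,np.round(W(p,q)[0],1))
# knob top triangulate
kt=np.array([288,354])/3+[155,60]; ks=np.array([271,290])/3+[155,110]
a,b=d0["top"],d0["side"]
A=[];B=[]
for c,k in((a,kt),(b,ks)):
    v=ray(c,k);v/=np.linalg.norm(v);M=np.eye(3)-np.outer(v,v);A.append(M);B.append(M@c["eye"])
X=np.linalg.lstsq(np.vstack(A),np.hstack(B),rcond=None)[0]
o=R.from_euler('z',-p[2]).apply(X-[p[0],p[1],0]); print("knob",X,"own",o,"expected q=0",np.array([-10.4,30,105])+37*np.array([-.5,0,.866]))
for c,k,x in((a,kt,0),(b,ks,0)): print(proj(c,X)-k)
n=np.array([-.5,0,.866]);up=np.array([.866,0,.5])
for q in(-.2,-.1,0,.1,.2):
  K=np.array([-10.4,-50,105])+80*np.cos(q)*np.array([0,1,0])-80*np.sin(q)*up+37*n
  print(q,proj(a,W(p,K))-kt,proj(b,W(p,K))-ks)
E
```

```text
[6.80417e+02 3.79600e+00 2.43000e-01]
[[-3.4, -0.3], [0.4, -2.0], [1.8, 1.4], [-3.0, 2.3], [-2.2, 1.8], [1.1, -0.4], [-1.3, -2.2], [-0.9, -1.8], [1.7, -1.2], [-0.8, -0.1], [0.3, -0.2], [0.3, -7.8]]
port [663.1  30.4 105. ]
pin [682.3 -47.2 105. ]
head [688.2   5.7 195. ]
knob [654.04700825  25.86479849 138.07939471] own [-20.28913653  27.76279577 138.07939471] expected q=0 [-28.9    30.    137.042]
[[0.04529356 0.12084974]]
[[-0.10677676 -0.03139666]]
-0.2 [[-0.94379757 -3.06092396]] [[-2.36017225 -2.49271438]]
-0.1 [[-0.73834907  0.69149979]] [[ 0.244159   -0.42316623]]
0 [[-0.15213596  4.3783453 ]] [[2.98484575 1.4666247 ]]
0.1 [[0.80508456 7.9628097 ]] [[5.83049568 3.15540664]]
0.2 [[ 2.11993112 11.40987576]] [[8.74850728 4.62457619]]
```

Call:
drive_tool --rows '[[[0, 0, 0, 36, 50, 30, 1], [0, 0, 0, 72, 100, 30, 1], [0, 0, 0, 108, 150, 30, 1], [0, 0, 0, 144, 200, 30, 1], [0, 0, 0, 180, 250, 30, 1], [0, 0, 0, 216, 300, 30, 1], [0.02, -0.08, 0, 252, 350, 30, 1], [0.042, -0.17, 0, 288, 400, 30, 1], [0.063, -0.254, 0, 324, 450, 30, 1], [0.084, -0.34, 0, 360, 500, 30, 1], [0.105, -0.424, 0, 396, 550, 30, 1], [0.126, -0.508, 0, 432, 600, 20, 1]]]'

```text
clock: 1.65
tcp_pos: [589.0, -3.7, 252.3]
orientation: [0.958, 0.121, 0.259, -0.03]
wrist_force: [0.3, -1.3, -0.9]
width: 0.998
finger_force: 0.0
```

Call:
drive_tool --rows '[[[0, 0, 0, 9, 10, -21, 1], [0, 0, 0, 17, 20, -42, 1], [0, 0, 0, 17, 20, -42, 1], [0, 0, 0, 17, 20, -42, 1]]]'

```text
clock: 2.15
tcp_pos: [604.9, 14.2, 210.0]
orientation: [0.958, 0.121, 0.257, -0.03]
wrist_force: [0.2, 0.8, 0.7]
width: 1.0
finger_force: 0.0
```

```bash
cat > w.py <<'E'
from h import *
from station import robot
import cv2
def snap(name):
    s=robot.get_state(); c=robot.camera("wrist"); f=c["frame"]
    M=np.eye(4); M[:3,:3]=R.from_quat(s["orientation"]).as_matrix(); M[:3,3]=s["tcp_pos"]
    M=M@np.array(c["T_tool_cam"])
    cam=dict(mtx=np.array(c["mtx"]),eye=M[:3,3],attitude=R.from_matrix(M[:3,:3]).as_quat(),frame=f)
    pickle.dump((s,cam),open(f"{name}.pkl","wb")); cv2.imwrite(f"pics/{name}.png",f[:,:,::-1]); print(s["clock"],s["tcp_pos"],s["orientation"],s["wrist_force"])
    return s,cam
E
python3 - <<'E'
from w import *
s,c=snap("w1")
p=np.load("p.npy")
print({k:np.round(proj(c,W(p,q))[0],1).tolist() for k,q in dict(port=(-10.4,30,105),pin=(-10.4,-50,105),knob=(-28.9,30,137)).items()})
E
```

```text
2.15 [604.85917959  14.18962029 209.98393617] [ 0.9582683   0.12110831  0.25718622 -0.03016453] [0.16115202 0.77967689 0.68298588]
{'port': [280.3, 203.3], 'pin': [368.6, 204.0], 'knob': [279.9, 215.4]}
```

View pics/w1.png

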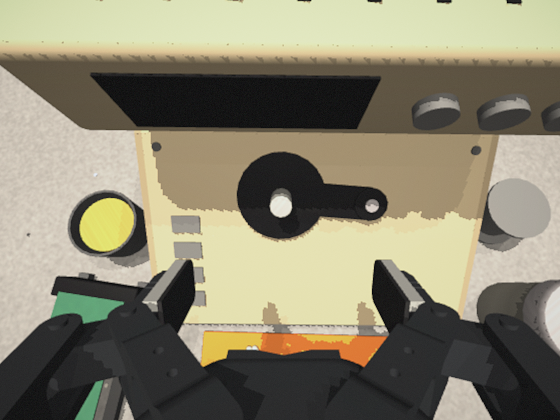

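The wrist view shows the knob's top at about (281,207), the disc centred near (281,195) and the pin head at (372,205). The cover looks turned slightly up the slope. I'll measure the knob, pin and disc on their planes.

```bash
cat >> h.py <<'E'
p=np.array([680.417,3.796,.243])
n_=np.array([-.5,0,.866]);up=np.array([.866,0,.5]);pin=np.array([-10.4,-50,105.])
def toown(X): return R.from_euler('z',-p[2]).apply(np.asarray(X)-[p[0],p[1],0])
def onface(c,uv,h):
    "pixel -> (own y - pin y, up-slope from pin) at height h off the face"
    e=toown(c["eye"])-pin; v=R.from_euler('z',-p[2]).apply(ray(c,uv)); t=(h-e@n_)/(v@n_); P=e+t*v
    return np.round([P[1],P@up],1)
E
python3 - <<'E'
from h import *
import cv2
s,c=pickle.load(open("w1.pkl","rb")); f=c["frame"]
m=np.zeros(f.shape[:2],np.uint8); m[140:250,220:400]=(f.max(2)<60)[140:250,220:400]
cs,_=cv2.findContours(m,cv2.RETR_EXTERNAL,cv2.CHAIN_APPROX_NONE); k=max(cs,key=cv2.contourArea)[:,0]
sel=k[k[:,0]<300].astype(np.float32)
e=cv2.fitEllipse(sel); print("disc",e, onface(c,e[0],5))
b=np.zeros_like(m); b[150:240,240:400]=(f.min(2)>150)[150:240,240:400]; b[235:]=0
nn,l,st,ce=cv2.connectedComponentsWithStats(b)
for i in range(1,nn):
    if st[i,4]>30 and st[i,4]<1500: print(st[i],ce[i],onface(c,ce[i],37),onface(c,ce[i],8))
a=k[k[:,0]>330]; print("arm end",a[:,0].max(), a[a[:,0]>375].mean(0))
ae=cv2.minEnclosingCircle(a[a[:,0]>365].astype(np.float32)); print(ae,onface(c,ae[0],5))
print(onface(c,(160,322),0),onface(c,(465,326),0), "lip expected y -156..156 -> 206,-106 ; up", (np.array([-123,0,40])-pin)@up)
for uv in((156,146),(476,151)): print("screw",onface(c,uv,0))
E
```

```text
disc ((280.81085205078125, 194.8959503173828), (84.97218322753906, 87.00503540039062), 95.06576538085938) [79.5  9. ]
[270 196  22  21 365] [280.48767123 205.97260274] [79.6  7.7] [79.7 -0.3]
[366 204  12   8  71] [371.4084507  207.50704225] [8.6 7. ] [-0.4 -1.1]
[240 214  20  21 175] [245.49714286 227.93714286] [107.3 -10.6] [111. -21.]
[ 305  216   95   19 1202] [356.64309484 227.52745424] [18.8 -9.6] [ 11.2 -19.9]
arm end 386 [382.55882353 203.55882353]
((370.2250061035156, 203.0), 16.548534393310547) [0.1 2.2]
[ 202.  -126.3] [-110.2 -128.8] lip expected y -156..156 -> 206,-106 ; up -130.0116
screw [186.7  50. ]
screw [-88.4  47.9]
```

```bash
cat >> h.py <<'E'
def world(a,b,c): return W(p,pin+np.array([0,a,0])+b*up+c*n_)[0]
def coords(X): o=toown(X)-pin; return np.round([o[1],o@up,o@n_],1)
def dv(a,b,c): return np.round(R.from_euler('z',p[2]).apply(np.array([0,a,0])+b*up+c*n_),1)
E
python3 - <<'E'
from h import *
s,c=pickle.load(open("w1.pkl","rb"))
M=R.from_quat(s["orientation"]).as_matrix(); r=R.from_euler('z',-p[2])
print("tool axes own\n",np.round(r.apply(M.T),3), "want z",-n_)
want=np.c_[up,[0,-1,0],-n_]; want=R.from_euler('z',p[2]).as_matrix()@want
print("rotvec",(R.from_matrix(want)*R.from_matrix(M).inv()).as_rotvec())
print(coords(s["tcp_pos"]),coords([604.756,14.737,209.279]))
for cc in(60,12): print(cc,np.round(world(79.6,8,cc)-s["tcp_pos"],1))
print("y,up,n",dv(10,0,0),dv(0,10,0),dv(0,0,10))
E
```

```text
tool axes own
 [[ 0.866  0.009  0.5  ]
 [ 0.007 -1.     0.004]
 [ 0.5   -0.    -0.866]] want z [ 0.5   -0.    -0.866]
rotvec [ 0.00428933  0.0013265  -0.00723051]
[ 78.3   0.2 121.1] [ 78.8  -0.2 120.5]
60 [ 35.9  10.3 -49. ]
12 [ 59.2  16.1 -90.6]
y,up,n [-2.4  9.7  0. ] [8.4 2.1 5. ] [-4.9 -1.2  8.7]
```

Call:
drive_tool --rows '[[[0, 0, 0, 10, 3, -14, 1], [0, 0, 0, 22, 7, -30, 1], [0, 0, 0, 36, 10.3, -49, 1], [0, 0, 0, 44, 12, -63, 1], [0, 0, 0, 52, 14, -77, 0.8], [0, 0, 0, 59, 16, -90.5, 0.6], [0, 0, 0, 59, 16, -90.5, 0.4], [0, 0, 0, 59, 16, -90.5, 0], [0, 0, 0, 59, 16, -90.5, 0], [0, 0, 0, 59, 16, -90.5, 0], [0, 0, 0, 59, 16, -90.5, 0]]]' --newtons 25

```text
clock: 3.58
tcp_pos: [663.8, 30.9, 119.2]
orientation: [0.958, 0.121, 0.257, -0.03]
wrist_force: [-0.6, 1.0, 0.9]
width: 0.199
finger_force: 24.8
```

Run:
```python
from h import *
from station import robot
print(coords(robot.get_state()["tcp_pos"]))
for q in np.linspace(-.09,1.2,13): print(round(q,2),dv(80*(np.cos(q)-np.cos(.09)),-80*(np.sin(q)+np.sin(.09)),0).tolist())
```

```text
[80.3  7.8 11.9]
-0.09 [0.0, 0.0, 0.0]
0.02 [-7.3, -1.5, -4.3]
0.12 [-14.4, -3.9, -8.6]
0.23 [-21.1, -7.1, -12.8]
0.34 [-27.4, -11.2, -16.9]
0.45 [-33.3, -16.0, -20.9]
0.56 [-38.7, -21.6, -24.7]
0.66 [-43.4, -27.9, -28.2]
0.77 [-47.5, -34.7, -31.4]
0.88 [-50.9, -42.0, -34.4]
0.98 [-53.5, -49.8, -36.9]
1.09 [-55.4, -57.9, -39.1]
1.2 [-56.5, -66.2, -40.9]
```

Call:
drive_tool --rows '[[[0, 0, 0, -7.3, -1.5, -4.3, 0], [0, 0, 0, -14.4, -3.9, -8.6, 0], [0, 0, 0, -21.1, -7.1, -12.8, 0], [0, 0, 0, -27.4, -11.2, -16.9, 0], [0, 0, 0, -33.3, -16, -20.9, 0], [0, 0, 0, -38.7, -21.6, -24.7, 0]]]'

```text
clock: 4.32
tcp_pos: [625.2, 8.2, 94.3]
orientation: [0.958, 0.121, 0.258, -0.03]
wrist_force: [1.8, -2.2, 3.3]
width: 0.201
finger_force: 25.2
```

Call:
drive_tool --rows '[[[0, 0, 0, -4.7, -6.3, -3.5, 0], [0, 0, 0, -8.8, -13.1, -6.7, 0], [0, 0, 0, -12.2, -20.4, -9.7, 0], [0, 0, 0, -14.8, -28.2, -12.2, 0], [0, 0, 0, -16.7, -36.3, -14.4, 0], [0, 0, 0, -17.8, -44.6, -16.2, 0], [0, 0, 0, -17.8, -44.6, -16.2, 0]]]'

```text
clock: 5.2
tcp_pos: [608.2, -36.6, 78.6]
orientation: [0.958, 0.121, 0.258, -0.03]
wrist_force: [4.8, -1.1, 5.9]
width: 0.2
finger_force: 25.2
```

Run:
```python
from h import *
from station import robot
s=robot.get_state(); k=coords(s["tcp_pos"]); print(k,np.arctan2(-k[1],k[0]),s["wrist_force"])
```

```text
[ 28.2 -73.3  11.8] 1.2035310769425596 [ 4.81095385 -1.09613928  5.93391834]
```

Call:
drive_tool --rows '[[[0, 0, 0, 0, 0, 0, 0.5], [0, 0, 0, 0, 0, 0, 0.5], [0, 0, 0, 0, 0, 0, 0.5], [0, 0, 0, -10, -2.4, 17.3, 0.5], [0, 0, 0, -24, -6, 43, 0.5], [0, 0, 0, -38, -9, 69, 0.5], [0, 0, 0, -48, -12, 87, 0.3], [0, 0, 0, -30, 10, 100, 0], [0, 0, 0, -14, 32, 112, 0], [0, 0, 0, 2, 53.6, 124, 0], [0, 0, 0, 2, 53.6, 124, 0], [0, 0, 0, 2, 53.6, 124, 0]]]'

```text
clock: 6.7
tcp_pos: [608.4, 17.9, 200.9]
orientation: [0.958, 0.121, 0.256, -0.03]
wrist_force: [1.0, -2.1, -0.4]
width: 0.003
finger_force: 0.0
```

Run:
```python
from w import *
s,c=snap("w2"); f=c["frame"].astype(int); print(coords(s["tcp_pos"]),s["width"])
m=((f[...,0]>90)&(f[...,1]<.5*f[...,0])&(f[...,2]<.5*f[...,0])).astype(np.uint8)
nn,l,st,ce=cv2.connectedComponentsWithStats(m)
for i in range(1,nn):
    if st[i,4]>60: print(st[i],ce[i],onface(c,ce[i],-8))
print(proj(c,world(79.7,1.8,-8)))
```

```text
6.7 [608.44122492  17.9169541  200.9299517 ] [ 0.95849175  0.12144485  0.25615993 -0.03044342] [ 0.99773136 -2.05781436 -0.44577608]
[ 81.   -0.6 111.1] 0.002927483848425801
[ 265  181   39   40 1215] [284.00493827 201.02633745] [79.5  1.7]
[[283.7870236  200.89002895]]
```

View pics/w2.png

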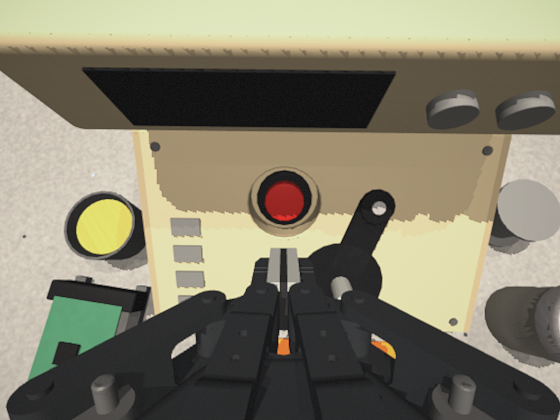

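The wrist view shows the port wholly clear, with the red button at (284,201) where predicted and the cover swung down the slope with its knob near (342,288). Next is the push.

Call:
drive_tool --rows '[[[0, 0, 0, 10, 2, -16, 0], [0, 0, 0, 22, 5, -36, 0], [0, 0, 0, 34, 7.5, -57, 0], [0, 0, 0, 45, 10, -76, 0], [0, 0, 0, 52, 11.5, -88, 0], [0, 0, 0, 56, 12.4, -95, 0], [0, 0, 0, 58.5, 13, -99.3, 0], [0, 0, 0, 60.9, 13.6, -103.7, 0], [0, 0, 0, 60.9, 13.6, -103.7, 0], [0, 0, 0, 60.9, 13.6, -103.7, 0]]]'

```text
clock: 8.0
tcp_pos: [670.2, 31.5, 98.6]
orientation: [0.958, 0.121, 0.257, -0.03]
wrist_force: [-2.0, -0.1, 2.4]
width: -0.001
finger_force: 1.6
```

Run:
```python
from h import *
from station import robot
s=robot.get_state(); print(coords(s["tcp_pos"]),np.round(s["wrist_force"]@R.from_euler('z',p[2]).apply(n_),2))
```

```text
[79.4  2.9 -9.1] 3.07
```

Call:
drive_tool --rows '[[[0, 0, 0, 1.5, 0.4, -2.6, 0], [0, 0, 0, 3, 0.8, -5.2, 0], [0, 0, 0, 4.4, 1.1, -7.8, 0], [0, 0, 0, 4.4, 1.1, -7.8, 0], [0, 0, 0, 4.4, 1.1, -7.8, 0], [0, 0, 0, 4.4, 1.1, -7.8, 0]]]'

```text
clock: 8.75
tcp_pos: [673.2, 32.0, 94.1]
orientation: [0.958, 0.122, 0.257, -0.028]
wrist_force: [-60.8, -10.3, 65.5]
width: 0.003
finger_force: 42.9
```

Run:
```python
from h import *
from station import robot
s=robot.get_state(); print(coords(s["tcp_pos"]),np.round(s["wrist_force"]@R.from_euler('z',p[2]).apply(n_),2))
```

```text
[ 79.1   3.4 -14.5] 87.51
```

It has bottomed out, with more force than needed. I'll ease off and hold.

Call:
drive_tool --rows '[[[0, 0, 0, -1.5, -0.4, 2.6, 0], [0, 0, 0, -1.5, -0.4, 2.6, 0], [0, 0, 0, -1.5, -0.4, 2.6, 0], [0, 0, 0, -1.5, -0.4, 2.6, 0], [0, 0, 0, -1.5, -0.4, 2.6, 0], [0, 0, 0, -1.5, -0.4, 2.6, 0], [0, 0, 0, -1.5, -0.4, 2.6, 0], [0, 0, 0, -1.5, -0.4, 2.6, 0], [0, 0, 0, -1.5, -0.4, 2.6, 0], [0, 0, 0, -1.5, -0.4, 2.6, 0], [0, 0, 0, -1.5, -0.4, 2.6, 0], [0, 0, 0, -1.5, -0.4, 2.6, 0]]]'

```text
clock: 10.25
tcp_pos: [672.5, 32.0, 94.7]
orientation: [0.958, 0.122, 0.257, -0.029]
wrist_force: [-29.5, -5.5, 30.3]
width: 0.001
finger_force: 20.5
```

Run:
```python
from h import *
from station import robot
s=robot.get_state(); print(coords(s["tcp_pos"]),np.round(s["wrist_force"]@R.from_euler('z',p[2]).apply(n_),2))
```

```text
[ 79.3   3.1 -13.7] 41.21
```

Call:
drive_tool --rows '[[[0, 0, 0, -5, -1.2, 9, 0], [0, 0, 0, -15, -3.7, 27, 0], [0, 0, 0, -29, -7, 52, 0], [0, 0, 0, -43, -10.5, 77, 0], [0, 0, 0, -48.5, -12, 86.6, 0.3], [0, 0, 0, -66, -34, 74, 0.6], [0, 0, 0, -84, -56, 61, 0.6], [0, 0, 0, -100, -77.5, 48.6, 0.6], [0, 0, 0, -100, -77.5, 48.6, 0.6], [0, 0, 0, -100, -77.5, 48.6, 0.6]]]' --newtons 25

```text
clock: 11.5
tcp_pos: [573.6, -44.7, 141.8]
orientation: [0.958, 0.121, 0.257, -0.03]
wrist_force: [-0.3, 0.7, 0.3]
width: 0.6
finger_force: 0.0
```

Run:
```python
from w import *
s,c=snap("w3"); k=coords(s["tcp_pos"]); print(k,s["width"])
print(proj(c,world(28.2,-73.3,37)))
f=c["frame"]; b=(f.min(2)>130).astype(np.uint8)
d=dv(28.2-k[0],-73.3-k[1],12-k[2]); print("delta",d)
```

```text
11.5 [573.56003393 -44.67838038 141.7577685 ] [ 0.95822861  0.1213121   0.25720878 -0.03041308] [-0.3196293   0.67402584  0.30957038]
[ 28.7 -72.5  84.3] 0.6000369121751884
[[282.66331485 232.66338413]]
delta [ 34.5   8.  -63. ]
```

View pics/w3.png

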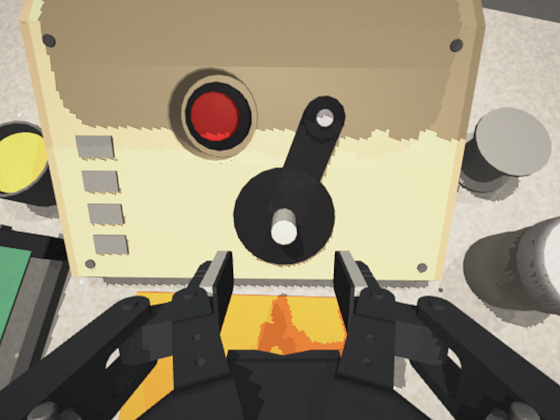

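The knob's top is at (284,232), as predicted, and the button is out again. I'll descend and grip the knob.

Call:
drive_tool --rows '[[[0, 0, 0, 8, 2, -15, 0.6], [0, 0, 0, 17, 4, -31, 0.6], [0, 0, 0, 26, 6, -48, 0.6], [0, 0, 0, 34.5, 8, -63, 0.6], [0, 0, 0, 34.5, 8, -63, 0.3], [0, 0, 0, 34.5, 8, -63, 0], [0, 0, 0, 34.5, 8, -63, 0], [0, 0, 0, 34.5, 8, -63, 0], [0, 0, 0, 34.5, 8, -63, 0]]]'

```text
clock: 12.68
tcp_pos: [607.8, -37.2, 79.1]
orientation: [0.958, 0.121, 0.257, -0.03]
wrist_force: [1.6, 1.0, -1.5]
width: 0.199
finger_force: 25.1
```

Run:
```python
from h import *
from station import robot
s=robot.get_state(); k=coords(s["tcp_pos"]); print(k)
# pin at (0,.8), face yaw .0076 -> own frame target angle 0 at (80, .8+.6)
for q in np.linspace(1.2,0,13)[1:]:
  print(round(q,2),dv(80*np.cos(q)-80*np.cos(1.2),-80*np.sin(q)+80*np.sin(1.2)+.0,0).tolist())
```

```text
[ 27.6 -73.6  12.5]
1.1 [1.0, 7.8, 1.6]
1.0 [2.7, 15.3, 3.6]
0.9 [5.0, 22.6, 5.9]
0.8 [8.0, 29.5, 8.6]
0.7 [11.6, 36.1, 11.5]
0.6 [15.8, 42.1, 14.7]
0.5 [20.5, 47.6, 18.1]
0.4 [25.7, 52.4, 21.7]
0.3 [31.4, 56.7, 25.5]
0.2 [37.4, 60.2, 29.3]
0.1 [43.8, 63.0, 33.3]
0.0 [50.4, 65.0, 37.3]
```

Call:
drive_tool --rows '[[[0, 0, 0, 1, 7.8, 1.6, 0], [0, 0, 0, 2.7, 15.3, 3.6, 0], [0, 0, 0, 5, 22.6, 5.9, 0], [0, 0, 0, 8, 29.5, 8.6, 0], [0, 0, 0, 11.6, 36.1, 11.5, 0], [0, 0, 0, 15.8, 42.1, 14.7, 0], [0, 0, 0, 20.5, 47.6, 18.1, 0], [0, 0, 0, 25.7, 52.4, 21.7, 0], [0, 0, 0, 31.4, 56.7, 25.5, 0], [0, 0, 0, 37.4, 60.2, 29.3, 0], [0, 0, 0, 43.8, 63, 33.3, 0], [0, 0, 0, 50.5, 65.2, 37.5, 0]]]'

```text
clock: 14.18
tcp_pos: [658.2, 29.7, 116.3]
orientation: [0.958, 0.122, 0.257, -0.031]
wrist_force: [-4.6, 1.8, 4.2]
width: 0.196
finger_force: 25.8
```

Call:
drive_tool --rows '[[[0, 0, 0, 0, 0, 0, 0], [0, 0, 0, 0, 0, 0, 0]]]'

```text
clock: 14.42
tcp_pos: [658.2, 29.6, 116.3]
orientation: [0.958, 0.122, 0.257, -0.031]
wrist_force: [-2.8, 4.4, 4.3]
width: 0.199
finger_force: 25.6
```

Run:
```python
from h import *
from station import robot
s=robot.get_state(); k=coords(s["tcp_pos"]); print(k, s["wrist_force"])
```

```text
[80.4  1.3 12.3] [-2.77308212  4.43382935  4.25019248]
```

Call:
drive_tool --rows '[[[0, 0, 0, 0, 0, 0, 0.5], [0, 0, 0, 0, 0, 0, 0.6], [0, 0, 0, 0, 0, 0, 0.6], [0, 0, 0, 0, 0, 0, 0.6], [0, 0, 0, -10, -2.4, 17.3, 0.6], [0, 0, 0, -22, -5.4, 39, 0.6], [0, 0, 0, -34, -8.4, 60, 0.6], [0, 0, 0, -48.5, -12, 86.6, 0.6], [0, 0, 0, -53, -13, 95, 0.6], [0, 0, 0, -53, -13, 95, 0.6], [0, 0, 0, -53, -13, 95, 0.6]]]'

```text
clock: 15.8
tcp_pos: [604.8, 15.2, 209.9]
orientation: [0.958, 0.121, 0.256, -0.031]
wrist_force: [-0.2, -0.4, -0.4]
width: 0.603
finger_force: 0.0
```

Run:
```python
from w import *
s,c=snap("w4"); f=c["frame"]
m=np.zeros(f.shape[:2],np.uint8); m[140:250,220:400]=(f.max(2)<60)[140:250,220:400]
cs,_=cv2.findContours(m,cv2.RETR_EXTERNAL,cv2.CHAIN_APPROX_NONE); k=max(cs,key=cv2.contourArea)[:,0]
e=cv2.fitEllipse(k[k[:,0]<295].astype(np.float32)); print(e,onface(c,e[0],5))
b=np.zeros_like(m); b[150:240,240:400]=(f.min(2)>150)[150:240,240:400]
nn,l,st,ce=cv2.connectedComponentsWithStats(b)
for i in range(1,nn):
    if 30<st[i,4]<1500: print(st[i],ce[i],onface(c,ce[i],37),onface(c,ce[i],8))
```

```text
15.8 [604.81965825  15.16351894 209.92618876] [ 0.95846836  0.12129074  0.2563093  -0.03053695] [-0.19435161 -0.44930327 -0.35133192]
((281.60675048828125, 201.58853149414062), (84.00838470458984, 86.21773529052734), 94.23636627197266) [79.8  2.9]
[271 203  22  22 359] [281.51810585 213.31754875] [79.8  1.8] [79.8 -7.1]
[367 204  13   8  71] [372.71830986 207.5915493 ] [8.7 7. ] [-0.4 -1.1]
[ 309  216   91   24 1471] [359.65397689 230.7110809 ] [ 17.3 -12.2] [  9.4 -22.9]
[240 218  18  22 175] [245.26857143 232.66857143] [108.6 -14.6] [112.4 -25.6]
```

View pics/w4.png

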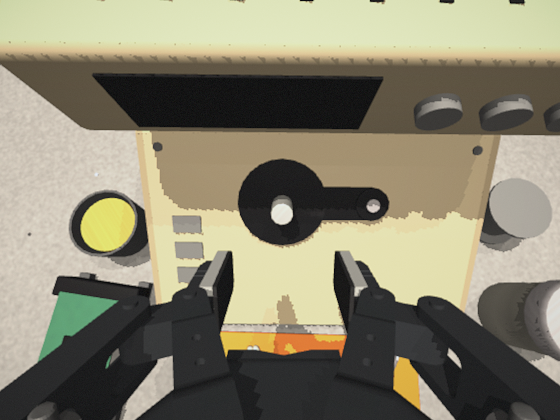

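The cover's disc is centred at (282,202) with its arm level. The knob is within about 0.5 mm of the button's measured centre, so the port is fully covered.

```bash
python3 -c "
from station import robot
print(robot.sign_off())"
```

```text
the job is handed in; nothing more can be done
None
```

The cover was swung clear, the red button was pushed to its stop and held for about 1.5 s, and the cover was swung back over the port and let go; the job was handed in at about 16 s, with a brief peak of about 88 N on the button (limit 120 N).

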